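# Put the clamping angles and the keyhole template away at the carving bench

### The job

Clear up the clamping gear: nest all the angle-iron offcuts, crest up, on the middle of the wooden ridge, one snugly over the other with the legs aligned and the ends centred, the shortest at the bottom and each next longer one on top. Also take the template out of its stand and hang it by its keyhole on the screw of the upright board, let down so that the shank sits at the top end of the narrow slot. Leave the other tools and the finished carving where they are.

Things in the scene. Friction and masses are not known exactly. Their poses are not given: they have to be found in the camera images.
- angle1_mid (a point): dark angle-iron offcut 34 mm long (no. 1 of 5 by length; some are absent), legs 40 x 8 mm at 90 degrees, about 153 g, lying crest up like a roof, 34 mm high, 57 wide. Point: mid-length, half-way up (17 mm below the crest). x along the crest, z up. The flat ends can be gripped near the crest (solid for 11 mm down). Nested, it sits 11.3 mm above the one below.
- angle2_mid (a point): dark angle-iron offcut 42 mm long (no. 2 of 5 by length; some are absent), legs 40 x 8 mm at 90 degrees, about 189 g, lying crest up like a roof, 34 mm high, 57 wide. Point: mid-length, half-way up (17 mm below the crest). x along the crest, z up. The flat ends can be gripped near the crest (solid for 11 mm down). Nested, it sits 11.3 mm above the one below.
- angle3_mid (a point): dark angle-iron offcut 50 mm long (no. 3 of 5 by length; some are absent), legs 40 x 8 mm at 90 degrees, about 225 g, lying crest up like a roof, 34 mm high, 57 wide. Point: mid-length, half-way up (17 mm below the crest). x along the crest, z up. The flat ends can be gripped near the crest (solid for 11 mm down). Nested, it sits 11.3 mm above the one below.
- angle4_mid (a point): dark angle-iron offcut 58 mm long (no. 4 of 5 by length; some are absent), legs 40 x 8 mm at 90 degrees, about 261 g, lying crest up like a roof, 34 mm high, 57 wide. Point: mid-length, half-way up (17 mm below the crest). x along the crest, z up. The flat ends can be gripped near the crest (solid for 11 mm down). Nested, it sits 11.3 mm above the one below.
- angle5_mid (a point): dark angle-iron offcut 66 mm long (no. 5 of 5 by length; some are absent), legs 40 x 8 mm at 90 degrees, about 297 g, lying crest up like a roof, 34 mm high, 57 wide. Point: mid-length, half-way up (17 mm below the crest). x along the crest, z up. The flat ends can be gripped near the crest (solid for 11 mm down). Nested, it sits 11.3 mm above the one below.
- ridge (a point): fixed wooden ridge, 96 mm long, 45 degree slopes, base 110 x 84 x 12 mm. Point: mid-length, where the slopes would meet, 42 mm above the bench; x along the ridge, z up. Its crest is planed off 8 mm below the point. The lowest angle's point comes to rest 5.7 mm below this point, the next 5.6 mm above it, and so on by 11.3 mm.
- tab (a point): aluminium template 8 mm thick (x), 76 wide (y), 90 high (z), with a 30 x 35 mm tab on the middle of its top edge; 160 g. It stands upright in a wooden stand: slot floor 8 mm and walls 32 mm above the bench. Point: centre of the tab, 107.5 mm above the lower edge; grip the tab across its 8 mm.
- keyhole (a point): centre of the wide part of the template's keyhole (octagonal, 21 mm across, right through along x), 57.5 mm below the tab point
- slot_end (a point): where the shank lies when the template hangs: top end of the keyhole's narrow slot (9 mm wide, leading up from the wide part), 23 mm above the keyhole's centre
- screw (a point): screw on the far face of a fixed upright board (80 wide, 96 mm high, foot on the near side). Point: on its axis, half-way between board face and head, 88 mm above the bench; x points along the screw out of the board, away from the robot, z up. Shank 6 mm thick, 14 mm free; head 13 mm across, its outer face 11 mm from the point.
- chisel_b: chisel with a wooden handle, 180 mm long; to be left where it is
- carving: finished small carving like a dark nut, 46 mm wide, 42 mm high; to be left where it is
- mallet: hammer with a wooden handle; to be left where it is
- wax: glass jar of wax, 56 mm wide, 50 mm high; to be left where it is
Mind the look-alikes: they are no part of the job. Of the things shaped like the part that bears tab, the aluminium one is meant.

How it is judged:
By the outcome, as a careful person would: the job done as asked, in the order asked, and still so for the second after the job is handed in, with the robot touching nothing.
Of angle1, angle2, angle3, angle4, angle5 only 3 to 5 are there at a start; the rules pass over those that are not, and their reading is None.
At some moment in a run one of angle1, angle2, angle3, angle4, angle5 may be knocked a few centimetres aside while the robot is not near it.
It also fails if it takes over 210 s, if anything falls off the work surface, if the arm or the gripper's body presses on something with over 40 N, if the wrist force passes 120 N, or if a joint passes its speed limit or range.

### The arm

A 6-joint arm with a two-finger parallel gripper is mounted at the origin on the work surface. World frame = base frame: x ahead of the robot, y to its left, z up, the work surface at z = 0. Lengths are in m, angles in rad, forces in N, time in s.
With the tool pointing down it reaches from about 0.35 to 0.975 m from the base axis. Payload 7.1 kg.
Tool frame: the origin (TCP) lies midway between the tips of the shut fingers; the grasp point (between the pads) lies 19 mm behind it; z points along the fingers, x is the direction in which the jaws open and shut, and the axes are right-handed (so a half turn about z gives the same grasp; the last joint's range is limited). The gripper opens to 88 mm and grips with 3 to 60 N. Pads are 20 mm wide; open, the fingers measure 115 mm over their backs; the gripper's body (75 mm by 178 mm) begins 61 mm behind the grasp point.
Start: joints at [1.256, 0.423, 1.63, -0, 1.089, -0.019], TCP at [0.182, 0.598, 0.223] pointing down, gripper open.
Joint ranges: [-3, 3], [-0.9, 2.11], [0.09, 2.58], [-1.31, 4.45], [0.11, 2.69], [-2.54, 2.54]. Speed limits (rad/s): [2.39, 2.39, 3.01, 3.14, 3.14, 3.14].

### API

Orientations are given as a unit quaternion [w, x, y, z].
In Python, from station import move_pose, movel, movej, command_gripper, wait, inverse_kinematics, read_camera, camera_info, MotionError, job_done, get_time, get_joint_pos, get_qvel, get_effort, get_tcp_pos, get_ee_rot, get_ft_force, get_ft_torque, get_grip_width gives the robot as it stands. Calls block until the motion is done:
- move_pose(position, orientation): joint-space move of the TCP to a pose.
- movel(position, frame=None, v=0.15, until_force=None): straight line of the TCP; frame=None keeps the orientation; v is the mean speed in m/s. With until_force (N) it stops when the force on the tool has changed by that much, and returns True; else False.
- movej(angles): joint-space move.
- command_gripper(opening): opening from 0.0 (shut) to 1.0 (fully open); the grip force is fixed at half the most; returns when the fingers have stopped.
- wait(seconds).
- inverse_kinematics(position, orientation): joint angles nearest the present ones, or None.
- read_camera(name): name is "scene" or "side" or "wrist"; returns the picture (400x640x3 uint8, red, green, blue); there is no depth.
- camera_info(name): a dict with "intrinsics" (3x3 intrinsics, pixels), "dist" ([k1, k2, p1, p2, k3] as OpenCV has them; the pictures are not rectified), "T" (4x4, takes a point from camera to world coordinates); the wrist camera has in their place "tool_from_camera" (4x4, takes a point from camera to tool coordinates, whose origin is the TCP and whose axes are the tool frame's). Camera axes: x right, y up, looking along -z (the intrinsics and any distortion apply to the point x, -y, -z); pixel columns grow to the right and rows downward; lengths in m; the calibration is good to about 2 mm. A picture is of the moment at which its call begins: read the wrist's pose just before it. camera_info takes no time and is no camera call.
A pose or a line that the arm cannot do raises MotionError and nothing moves.
- job_done(): hands the job in, once; it reports no verdict.
Readings, each from a call of its own:
- get_time(): time.
- get_joint_pos(): joint angles.
- get_qvel(): joint speeds.
- get_effort(): joint torques, N m.
- get_tcp_pos(): TCP position.
- get_ee_rot(): TCP orientation.
- get_ft_force(): force on the tool from outside, world axes, zero at the start.
- get_ft_torque(): the same for the moment, N m.
- get_grip_width(): opening from 0.0 (shut) to 1.0 (fully open).
Only numpy, scipy, OpenCV 4.12 (cv2) and the standard library are available. Lean on these libraries where they do the work, as an engineer would, in place of code of your own. Each camera call takes 0.05 s, during which the arm holds its last target.

## Working session

There is one attempt and no reset: what is moved stays moved. The work goes in short steps, each a Python script; the robot and the scene stay as the last script left them, time stands still between calls to the robot, and variables do not carry over. Pictures are saved under pics/ and viewed, and the job is handed in when it is done.

```bash
ls; mkdir -p pics
python3 - <<'E'
from station import *
import cv2, numpy as np
for n in ["scene","side","wrist"]:
    im=read_camera(n); cv2.imwrite(f"pics/{n}0.png",im[:,:,::-1])
    i=camera_info(n); print(n,{k:np.round(np.array(v),4).tolist() for k,v in i.items()})
print(get_time(),get_tcp_pos(),get_ee_rot(),get_grip_width())
E
```

```text
pics
scene {'intrinsics': [[479.3202, 0.0, 317.409], [0.0, 479.3202, 203.3521], [0.0, 0.0, 1.0]], 'dist': [0.0255, 0.0, 0.0, 0.0, 0.0], 'T': [[0.5777, -0.6812, 0.4497, 1.0447], [0.8162, 0.4897, -0.3067, -0.296], [-0.0113, 0.5442, 0.8389, 1.1223], [0.0, 0.0, 0.0, 1.0]]}
side {'intrinsics': [[361.7645, 0.0, 320.1983], [0.0, 361.7645, 201.0482], [0.0, 0.0, 1.0]], 'dist': [0.0221, 0.0, 0.0, 0.0, 0.0], 'T': [[0.9115, 0.2491, -0.3274, 0.1586], [-0.4113, 0.5648, -0.7154, -0.6445], [0.0067, 0.7867, 0.6173, 0.7306], [0.0, 0.0, 0.0, 1.0]]}
wrist {'intrinsics': [[329.568, 0.0, 320.8432], [0.0, 329.568, 199.8606], [0.0, 0.0, 1.0]], 'dist': [-0.0567, 0.0, 0.0, 0.0, 0.0], 'tool_from_camera': [[1.0, -0.0003, 0.0002, 0.0], [-0.0003, -0.9699, -0.2436, -0.065], [0.0003, 0.2436, -0.9699, -0.1614], [0.0, 0.0, 0.0, 1.0]]}
0.15 [0.18204264 0.59745015 0.22207334] [ 3.52806879e-04  8.03578715e-01  5.95198201e-01 -4.75345218e-04] 1.0078895201995135
```

View pics/scene0.png

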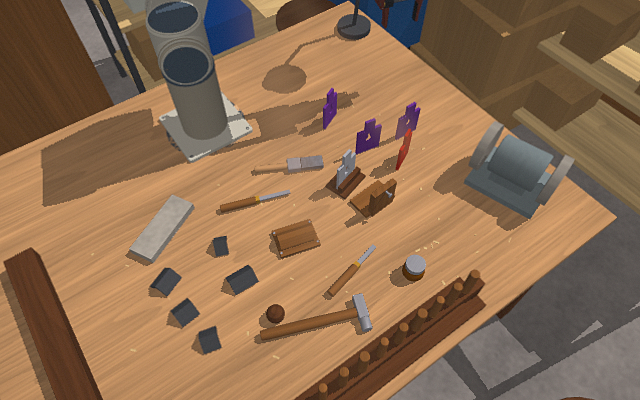

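View pics/side0.png

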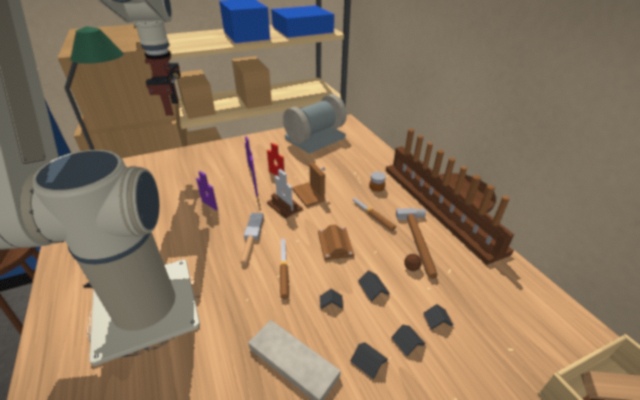

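View pics/wrist0.png

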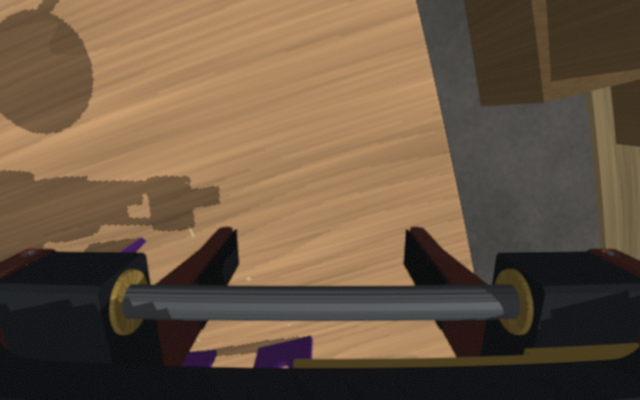

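```bash
cat > h.py <<'E'
from station import *
import cv2, numpy as np
from scipy.spatial.transform import Rotation as R
def q2R(q): return R.from_quat([q[1],q[2],q[3],q[0]]).as_matrix()
def R2q(M):
    q=R.from_matrix(M).as_quat(); return np.array([q[3],q[0],q[1],q[2]])
def down(a):
    "tool down, jaws (tool x) along world direction angle a"
    x=np.array([np.cos(a),np.sin(a),0]);z=np.array([0,0,-1.]);return np.stack([x,np.cross(z,x),z],1)
def camT(name,pose=None):
    i=camera_info(name)
    if name!="wrist": return i["intrinsics"],np.array(i["dist"]),np.array(i["T"])
    T=np.eye(4);T[:3,:3]=q2R(pose[1]);T[:3,3]=pose[0]
    return i["intrinsics"],np.array(i["dist"]),T@np.array(i["tool_from_camera"])
def ray(cam,uv):
    K,d,T=cam
    p=cv2.undistortPoints(np.array(uv,float).reshape(-1,1,2),np.array(K),d).reshape(-1,2)
    v=np.c_[p[:,0],-p[:,1],-np.ones(len(p))]@T[:3,:3].T
    return T[:3,3],v
def onz(cam,uv,z):
    o,v=ray(cam,uv); return o+v*((z-o[2])/v[:,2:])
def proj(cam,P):
    K,d,T=cam
    c=(np.atleast_2d(P)-T[:3,3])@T[:3,:3]; c=c*[1,-1,-1]
    return cv2.projectPoints(c.reshape(-1,1,3),np.zeros(3),np.zeros(3),np.array(K),d)[0].reshape(-1,2)
def tri(obs):
    A=np.zeros((3,3));b=np.zeros(3)
    for cam,uv in obs:
        o,v=ray(cam,[uv]);v=v[0]/np.linalg.norm(v[0]);M=np.eye(3)-np.outer(v,v);A+=M;b+=M@o
    return np.linalg.solve(A,b)
def snap(name,out):
    pose=(get_tcp_pos(),get_ee_rot())
    im=read_camera(name)[:,:,::-1].copy(); cv2.imwrite(f"pics/{out}.png",im)
    np.savez(f"pics/{out}.npz",p=pose[0],q=pose[1]); return im,camT(name,pose)
def load(out,name="wrist"):
    z=np.load(f"pics/{out}.npz"); return cv2.imread(f"pics/{out}.png"),camT(name,(z['p'],z['q']))
def crop(im,x0,y0,x1,y1,s,out):
    c=cv2.resize(im[y0:y1,x0:x1],None,fx=s,fy=s,interpolation=cv2.INTER_CUBIC)
    st=20 if s<8 else 10
    for x in range((x0//st+1)*st,x1,st):
        cv2.putText(c,str(x),(int((x-x0)*s),10),0,.35,(255,255,255),1);cv2.line(c,(int((x-x0)*s),12),(int((x-x0)*s),18),(255,255,255),1)
    for y in range((y0//st+1)*st,y1,st):
        cv2.putText(c,str(y),(0,int((y-y0)*s)+4),0,.35,(255,255,255),1);cv2.line(c,(24,int((y-y0)*s)),(30,int((y-y0)*s)),(255,255,255),1)
    cv2.imwrite(f"pics/{out}.png",c)
E
python3 - <<'E'
from h import *
im=cv2.imread("pics/scene0.png")
crop(im,300,80,430,220,4.2,"c_s1"); crop(im,140,215,330,355,4.2,"c_s2")
cam=camT("scene")
print(onz(cam,[[220,240],[165,278],[241,275],[184,309],[208,335]],.034).round(3))
print(onz(cam,[[296,232],[346,180],[378,195],[275,315],[225,205],[345,270],[415,265],[290,165]],.03).round(3))
E
```

```text
[[ 0.407 -0.168  0.034]
 [ 0.421 -0.329  0.034]
 [ 0.523 -0.173  0.034]
 [ 0.52  -0.327  0.034]
 [ 0.609 -0.31   0.034]]
[[ 0.499  0.006  0.03 ]
 [ 0.442  0.213  0.03 ]
 [ 0.534  0.254  0.03 ]
 [ 0.657 -0.159  0.03 ]
 [ 0.317 -0.104  0.03 ]
 [ 0.661  0.045  0.03 ]
 [ 0.751  0.195  0.03 ]
 [ 0.306  0.115  0.03 ]]
```

View pics/c_s1.png

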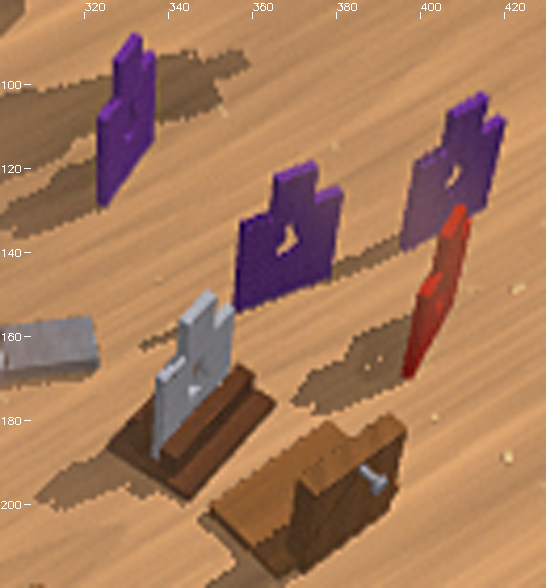

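View pics/c_s2.png

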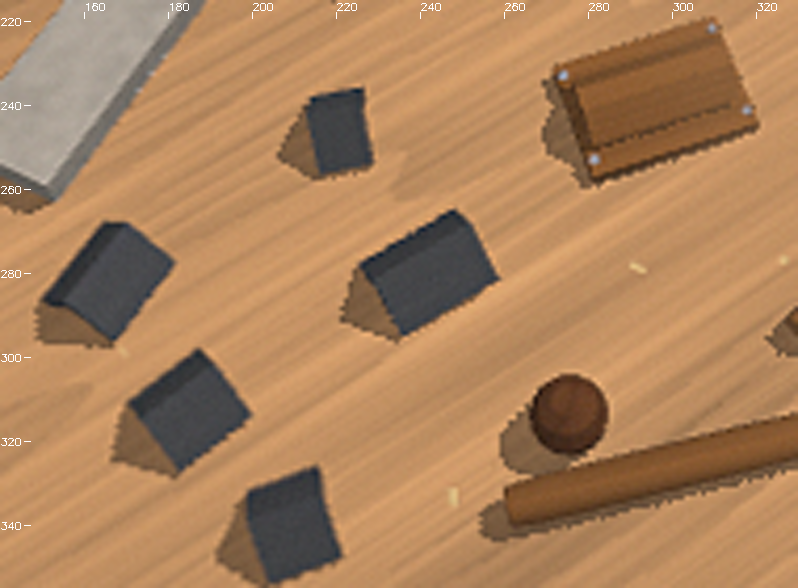

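Template candidates in the scene image: aluminium in the stand (346,170), purple ones at (330,108), (369,135) and (408,120), and a red one at (403,149). I take the aluminium one, which stands in the wooden stand and shows clearly in the crop. The angles are five dark roofs at (220,245), (165,281), (241,279), (184,313) and (208,339); the grey slab at (160,228) is not one. The ridge is at (296,237) and the screw board at (378,198).

Next I take wrist views from above.

Run:
```python
from h import *
for nm,p in [("w1",[.63,.2,.29]),("w2",[.6,-.17,.26])]:
    for a in (np.pi/2,-np.pi/2):
        try:
            move_pose(p,R2q(down(a))); print(nm,a,get_joint_pos().round(2)); break
        except MotionError as e: print(a,e)
    wait(.3); snap("wrist",nm)
print(get_time())
```

```text
w1 1.5707963267948966 [ 0.29  0.41  1.48  0.    1.25 -1.28]
w2 1.5707963267948966 [-0.29  0.38  1.6   0.    1.16 -1.87]
4.4
```

View pics/w1.png

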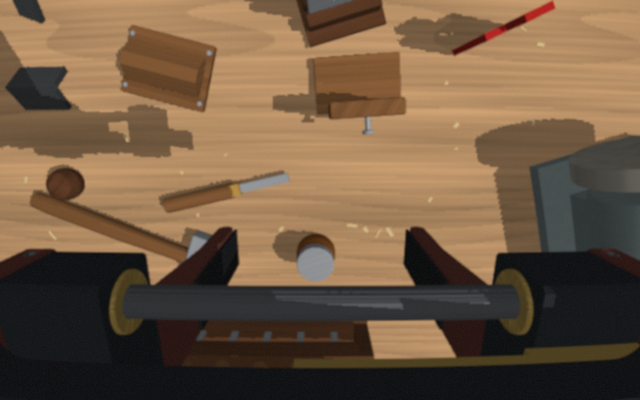

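View pics/w2.png

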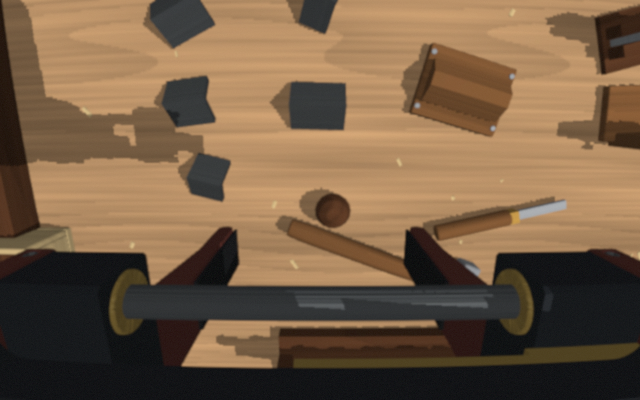

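Run:
```python
from h import *
im,c=(None,None)
move_pose([.555,-.17,.24],R2q(down(np.pi/2))); wait(.3); im,c=snap("wrist","w3"); crop(im,60,0,560,240,1.6,"w3c")
move_pose([.56,.17,.28],R2q(down(np.pi/2))); wait(.3); im,c=snap("wrist","w4"); crop(im,100,0,560,240,1.7,"w4c")
print(get_time())
```

```text
6.7083
```

View pics/w3c.png

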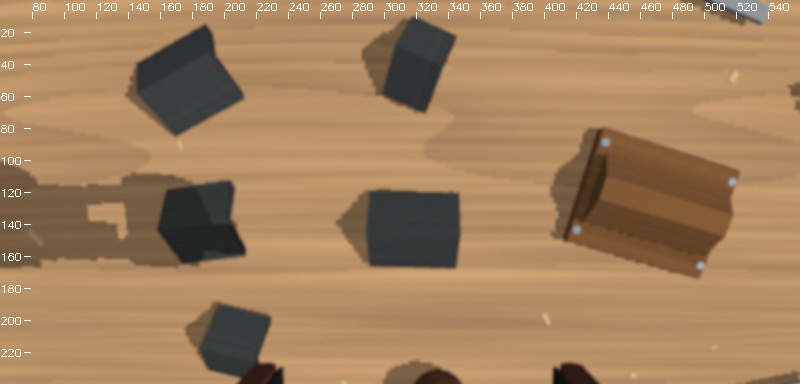

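View pics/w4c.png

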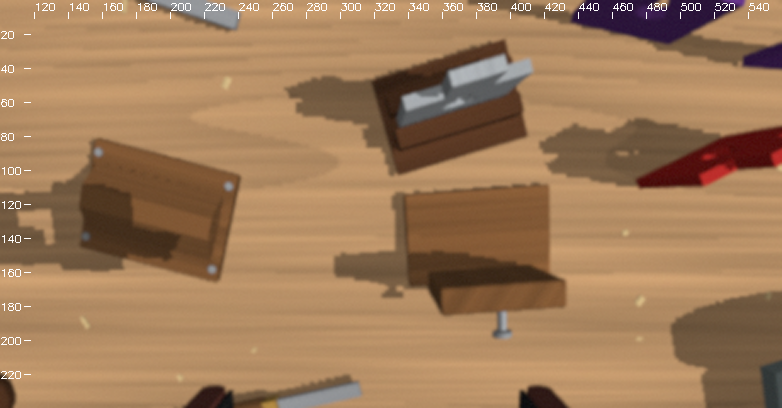

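```bash
cat > fit.py <<'E'
from h import *
from scipy.optimize import minimize
def angfaces(x,y,yaw,L,z0=0.0):
    c=z0+.0339
    prof=dict(A=(0,c),B=(.0283,c-.0283),C=(.0226,c-.0339),D=(0,c-.0113),E=(-.0226,c-.0339),F=(-.0283,c-.0283))
    def P(s,k):
        u,v=prof[k]; t=s*L/2
        return [x+t*np.cos(yaw)-u*np.sin(yaw),y+t*np.sin(yaw)+u*np.cos(yaw),v]
    f=[]
    for a,b in ("AB","AF","BC","FE","CD","DE"): f.append([P(-1,a),P(1,a),P(1,b),P(-1,b)])
    for s in (-1,1):
        f.append([P(s,k) for k in "ABCD"]); f.append([P(s,k) for k in "AFED"])
    return np.array(f)
S=4
def render(cam,faces,box):
    x0,y0,x1,y1=box; m=np.zeros(((y1-y0)*S,(x1-x0)*S),np.uint8)
    for f in faces:
        p=((proj(cam,f)+.5-[x0,y0])*S-.5); cv2.fillPoly(m,[np.round(p*16).astype(np.int32)],255,shift=4)
    return cv2.resize(m,(x1-x0,y1-y0),interpolation=cv2.INTER_AREA)/255.
def mask(im):
    i=im.astype(int); return ((i[:,:,2]-i[:,:,0]<8)&(i.max(2)<110)).astype(np.uint8)
def fit(views,x,y,yaw,L,z0=0.,fixL=False):
    "views: list of (im,cam)"
    data=[]
    for im,cam in views:
        p=proj(cam,[[x,y,z0+.017]])[0]; r=int(1.05*0.06*cam[0][0][0]/np.linalg.norm(cam[2][:3,3]-[x,y,0]))+6
        H,W=im.shape[:2]
        b=(max(0,int(p[0])-r),max(0,int(p[1])-r),min(W,int(p[0])+r),min(H,int(p[1])+r))
        m=mask(im)[b[1]:b[3],b[0]:b[2]]
        n,lab,st,cen=cv2.connectedComponentsWithStats(m,connectivity=4)
        lp=np.array([p[0]-b[0],p[1]-b[1]])
        big=[k for k in range(1,n) if st[k,4]>80]; k=min(big,key=lambda k:np.hypot(*(cen[k]-lp)))
        data.append((cam,b,(lab==k).astype(float)))
    def cost(v):
        l=L if fixL else v[3]*.01
        return sum(np.abs(render(c,angfaces(v[0]*.01,v[1]*.01,v[2]*.1,l,z0),b)-m).sum()/m.sum() for c,b,m in data)
    best=None
    for y0 in (yaw if np.ndim(yaw) else [yaw]):
        v0=[x*100,y*100,y0*10]+([] if fixL else [L*100])
        sx=np.vstack([v0]+[np.array(v0)+np.eye(len(v0))[k]*d for k,d in enumerate([1,1,2,1][:len(v0)])])
        r=minimize(cost,v0,method="Nelder-Mead",options=dict(initial_simplex=sx,xatol=1e-3,fatol=1e-4,maxiter=300))
        if best is None or r.fun<best.fun: best=r
    v=best.x
    return np.r_[v[0]*.01,v[1]*.01,np.mod(v[2]*.1+np.pi/2,np.pi)-np.pi/2,L if fixL else v[3]*.01,best.fun]
E
python3 - <<'E'
from fit import *
sc=(cv2.imread("pics/scene0.png"),camT("scene")); w3=load("w3"); w2=load("w2")
ys=np.arange(0,np.pi,np.pi/6)
for x,y in [(.407,-.168),(.421,-.329),(.523,-.173),(.52,-.327),(.609,-.31)]:
    for nm,vs in [("sc",[sc]),("w3",[w3]),("sc+w3",[sc,w3])]:
        try: print(nm,fit(vs,x,y,ys,.05).round(4))
        except Exception as e: print(nm,e)
E
```

```text
sc [ 0.4052 -0.1711  1.1891  0.0303  0.073 ]
w3 [ 0.4071 -0.1703  1.1674  0.0308  0.0714]
sc+w3 [ 0.4056 -0.1701  1.1708  0.031   0.1776]
sc [ 0.4141 -0.3329 -1.1254  0.0553  0.0719]
w3 [ 0.4153 -0.3326 -1.1192  0.0549  0.0676]
sc+w3 [ 0.4142 -0.3329 -1.1414  0.0552  0.1512]
sc [ 0.5207 -0.1747  1.5431  0.0626  0.053 ]
w3 [ 0.5217 -0.1741  1.5484  0.0626  0.0738]
sc+w3 [ 0.5207 -0.1743  1.5521  0.0628  0.1344]
sc [ 0.5143 -0.3303 -1.4412  0.0459  0.0701]
w3 [ 0.5156 -0.3293 -1.4511  0.0459  0.0766]
sc+w3 [ 0.5148 -0.3295 -1.4555  0.0457  0.1617]
sc [ 0.6083 -0.3132  1.3169  0.038   0.0845]
w3 [ 0.6092 -0.3126  1.2796  0.0372  0.1216]
sc+w3 [ 0.6085 -0.3127  1.2804  0.0376  0.2246]
```

Run:
```python
from h import *
im,_=load("w3"); crop(im,400,70,540,185,5.6,"r3")
im,_=load("w4"); crop(im,140,75,250,170,7,"r4"); crop(im,310,15,440,105,6,"t4"); crop(im,330,100,450,205,6.5,"b4")
```

```text
(no output)
```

View pics/r3.png

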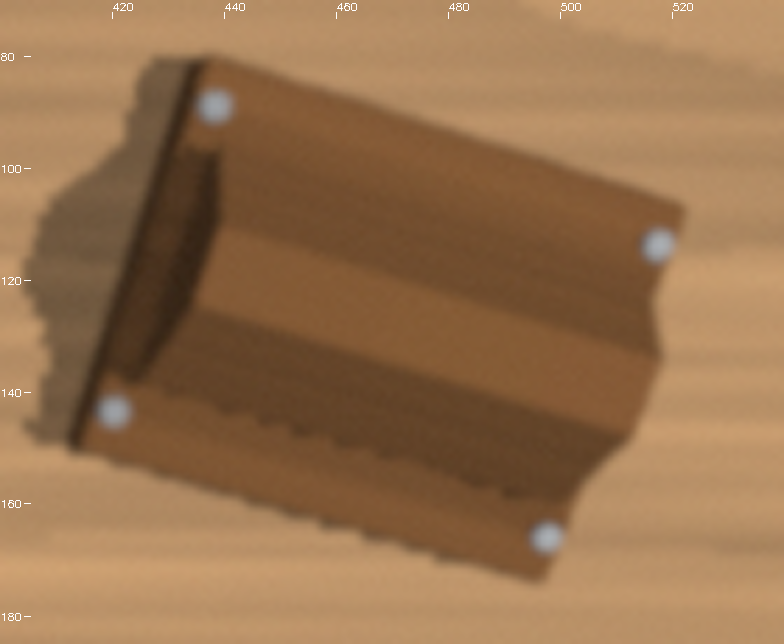

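View pics/r4.png

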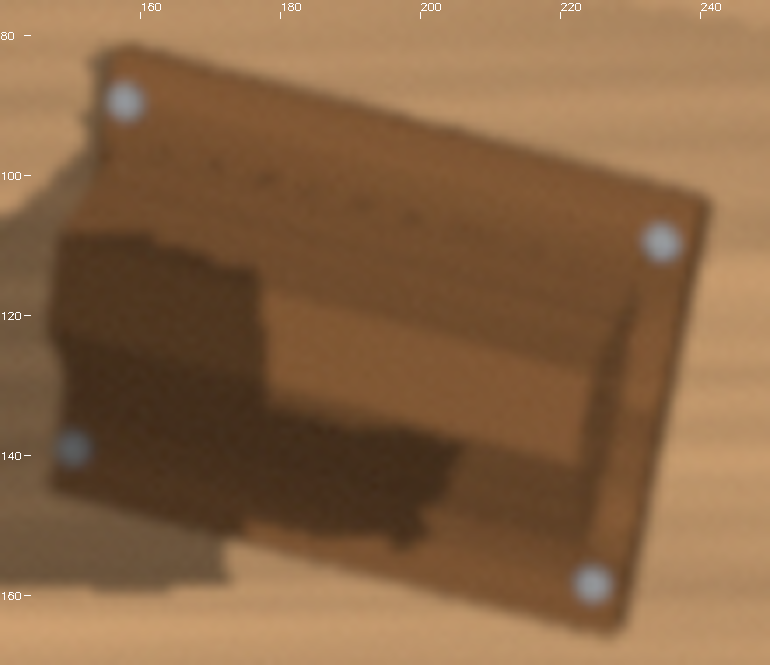

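View pics/t4.png

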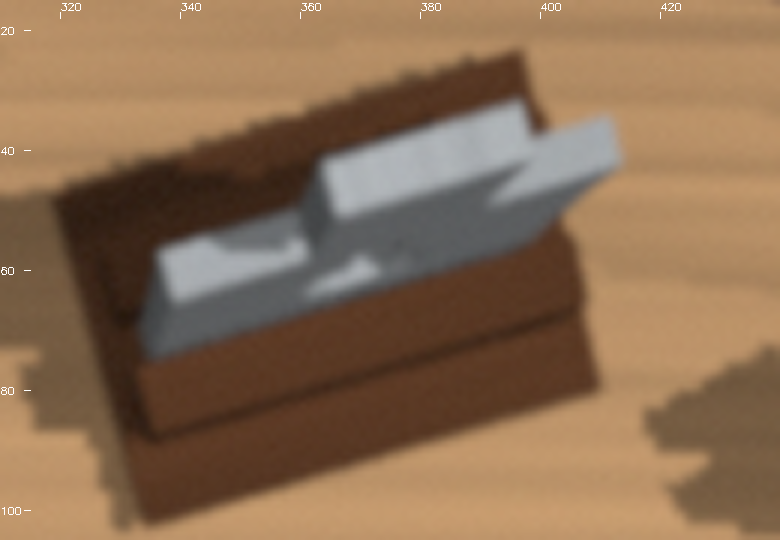

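View pics/b4.png

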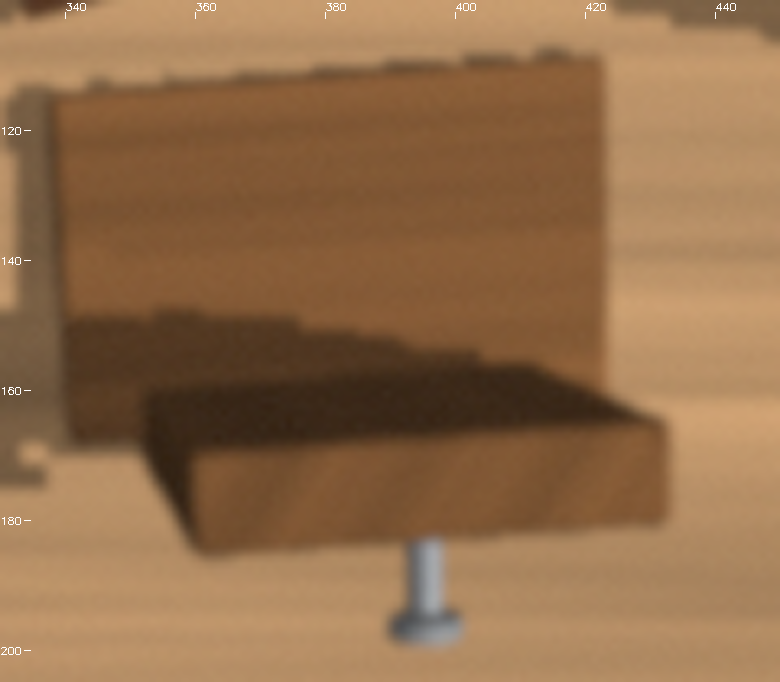

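Run:
```python
from h import *
def un(l,x0,y0,s): return (np.array(l,float)+.5)/s-.5+[x0,y0]
_,w3=load("w3");_,w4=load("w4")
a=onz(w3,un([[215,106],[658,245],[547,537],[114,411]],400,70,5.6),.0125)
b=onz(w4,un([[124,102],[661,242],[593,583],[73,448]],140,75,7),.0125)
for q in (a,b):
    d=(q[1]-q[0]+q[2]-q[3])[:2]; e=(q[0]-q[3]+q[1]-q[2])[:2]
    print("ridge",q.mean(0).round(4),np.arctan2(d[1],d[0]).round(4),np.arctan2(e[1],e[0]).round(4),np.hypot(*d)/2,np.hypot(*e)/2)
c=onz(w3,un([[222,223],[663,355],[632,435],[200,305]],400,70,5.6),.034)
d=(c[1]-c[0]+c[2]-c[3])[:2];print("crest",c.mean(0).round(4),np.arctan2(d[1],d[0]),np.hypot(*d)/2)
t=onz(w4,un([[320,160],[525,100],[533,152],[338,218]],310,15,6),.133)
d=(t[1]-t[0]+t[2]-t[3])[:2];print("tab",t.mean(0).round(4),np.arctan2(d[1],d[0]),np.hypot(*d)/2, t.round(4).tolist())
g=onz(w4,un([[190,455],[665,425],[665,520],[200,555]],330,100,6.5),.096)
d1=(g[1]-g[0])[:2];d2=(g[2]-g[3])[:2]
print("board",g.round(4).tolist(),np.arctan2(d1[1],d1[0]),np.arctan2(d2[1],d2[0]),np.hypot(*d1),np.hypot(*d2))
s=onz(w4,un([[426,545],[426,620],[425,630]],330,100,6.5),.088); print("screw",s.round(4))
```

```text
ridge [0.5021 0.0025 0.0125] 1.3068 2.8778 0.09993860362062786 0.06383160279552234
ridge [0.5022 0.0025 0.0125] 1.309 2.881 0.09993217099216789 0.0638034801453704
crest [0.5019 0.0024 0.034 ] 1.31005636999394 0.09452228592685015
tab [0.4295 0.2215 0.133 ] 1.8699075697389105 0.030245162626352 [[0.4299, 0.2056, 0.133], [0.4215, 0.2352, 0.133], [0.4286, 0.2367, 0.133], [0.4379, 0.2084, 0.133]]
board [[0.5488, 0.2089, 0.096], [0.5437, 0.2865, 0.096], [0.5595, 0.2877, 0.096], [0.5654, 0.211, 0.096]] 1.6358080678466227 1.6476024084992644 0.07768564251739295 0.07689840337705953
screw [[0.5653 0.2501 0.088 ]
 [0.5782 0.2508 0.088 ]
 [0.58   0.2507 0.088 ]]
```

```bash
cat > pp.py <<'E'
from fit import *
RX,RY,RYAW=.5021,.0025,1.309
LEN={1:.034,2:.042,3:.050,4:.058,5:.066}
GUESS={1:(.4065,-.170,1.17),2:(.6087,-.3127,1.28),3:(.515,-.3293,1.69),4:(.4148,-.3328,2.01),5:(.521,-.1742,1.552)}
DZ=.0145
def go(p,a): move_pose(p,R2q(down(a)))
def look(k,tag):
    x,y,a=GUESS[k]
    go([x+.095,y,.21],np.pi/2); wait(.15)
    im,c=snap("wrist",tag)
    f=fit([(im,c)],x,y,a,LEN[k]); g=fit([(im,c)],f[0],f[1],f[2],LEN[k]-.003,fixL=True)
    print("look",k,f.round(4),g.round(4)); return im,c,f,g
def pick(k,x,y,a):
    go([x,y,.09],a); movel([x,y,.034-DZ],v=.1); command_gripper(0.0)
    w=get_grip_width()*88; print("grip mm",w,get_ft_force().round(1))
    movel([x,y,.15],v=.25); print("held",get_grip_width()*88,get_ft_force().round(2)); return w
def place(n,a):
    crest=.0533+.0113*n
    go([RX,RY,crest-DZ+.06],a)
    movel([RX,RY,crest-DZ+.006],v=.15); wait(.2)
    h=movel([RX,RY,crest-DZ-.003],v=.02,until_force=5)
    print("touch",h,"dz mm",(get_tcp_pos()[2]-(crest-DZ))*1000,get_ft_force().round(1))
    command_gripper(1.0); wait(.1); movel([RX,RY,crest+.05],v=.2); print("t",get_time())
def amod(a,ref): return ref+np.mod(a-ref+np.pi/2,np.pi)-np.pi/2
E
python3 - <<'E'
from pp import *
im,c,f,g=look(1,"l1"); crop(im,170,0,470,260,2.5,"l1c"); print(get_grip_width(),get_time())
E
```

```text
look 1 [ 0.4073 -0.1704  1.1759  0.031   0.0727] [ 0.4073 -0.1704  1.1759  0.031   0.0727]
1.0036957245007847 8.2333
```

View pics/l1c.png

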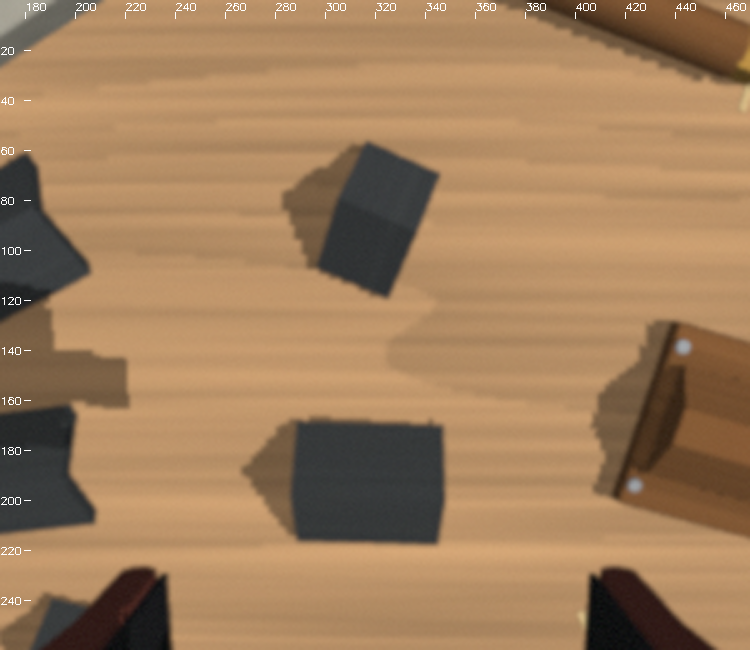

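The target, angle 1, is at (326,88) with a clear crest line, and the fit agrees. I pick and place it.

Run:
```python
from pp import *
pick(1,.4073,-.1704,1.176)
```

```text
grip mm 33.95401355305908 [ 0.  -0.4  0.4]
held 33.605854713522945 [-1.32  0.88 -1.76]
```

Run:
```python
from pp import *
place(0,RYAW)
go([RX+.1,RY,.22],np.pi/2); wait(.15); im,c=snap("wrist","v1"); crop(im,220,0,420,230,3,"v1c")
snap("scene","s1");
```

```text
touch True dz mm 0.09731101501822548 [ 0.1 -0.1  3.7]
t 14.7417
```

View pics/v1c.png

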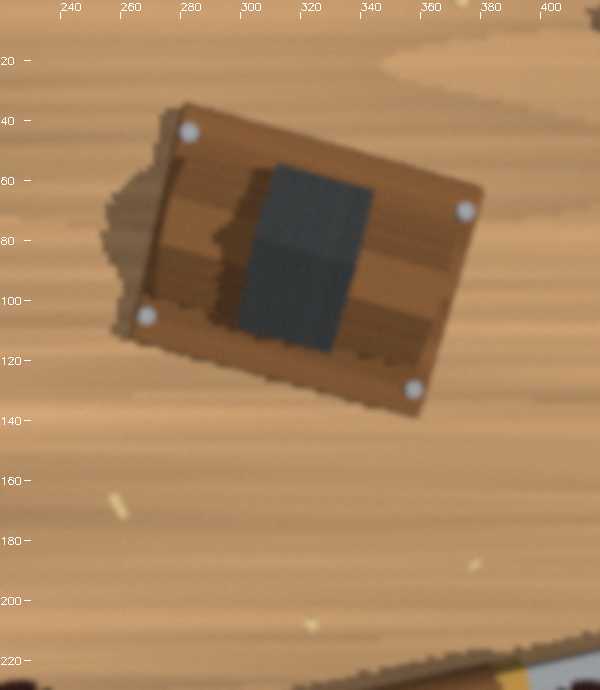

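View pics/s1.png

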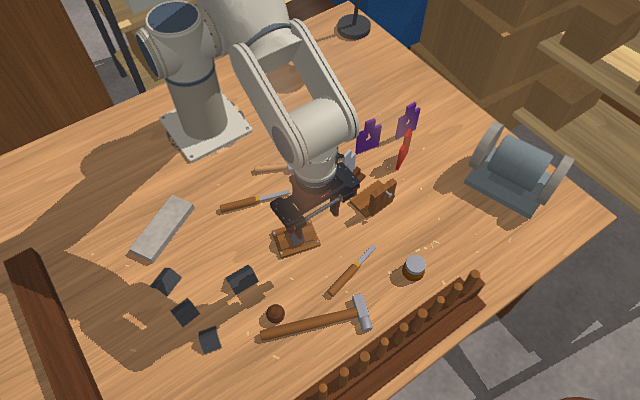

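Angle 1 is seated on the ridge, centred between the screws (middle at about (307,86)), and the other four have not moved. Angle 2 next.

Run:
```python
from pp import *
print("placed",fit([load("v1")],RX,RY,RYAW,.034,z0=.0194).round(4))
im,c,f,g=look(2,"l2")
if abs(f[3]-.039)<.004 and np.hypot(g[0]-GUESS[2][0],g[1]-GUESS[2][1])<.006:
    w=pick(2,g[0],g[1],amod(g[2],1.3))
    if abs(w-42)<1.5: place(1,RYAW)
```

```text
placed [0.5026 0.0022 1.3099 0.0318 0.0568]
look 2 [ 0.611  -0.3128  1.3211  0.0391  0.0713] [ 0.6108 -0.3127  1.3183  0.039   0.0722]
grip mm 41.80252466783876 [ 0.  -0.3  0.9]
held 41.240372668801086 [-0.45 -0.32 -3.1 ]
touch True dz mm 0.27673297521554896 [ 1.8 -0.3  0.9]
t 23.85
```

Run:
```python
from pp import *
im,c,f,g=look(3,"l3")
if abs(f[3]-.047)<.004 and np.hypot(g[0]-GUESS[3][0],g[1]-GUESS[3][1])<.006:
    w=pick(3,g[0],g[1],amod(g[2],1.5))
    if abs(w-50)<1.5: place(2,RYAW)
    go([RX+.1,RY,.22],np.pi/2); wait(.15); im,c=snap("wrist","v3"); crop(im,220,0,420,230,3,"v3c")
    snap("scene","s3")
```

```text
look 3 [ 0.5162 -0.3295 -1.4346  0.0469  0.0696] [ 0.5157 -0.3294 -1.4439  0.047   0.0696]
grip mm 49.67051919672143 [-0.5  1.2  1.4]
held 50.1895630367035 [ 0.31  0.53 -2.97]
touch True dz mm 0.23852846869820699 [-0.4  0.7  3.8]
t 31.9417
```

View pics/v3c.png

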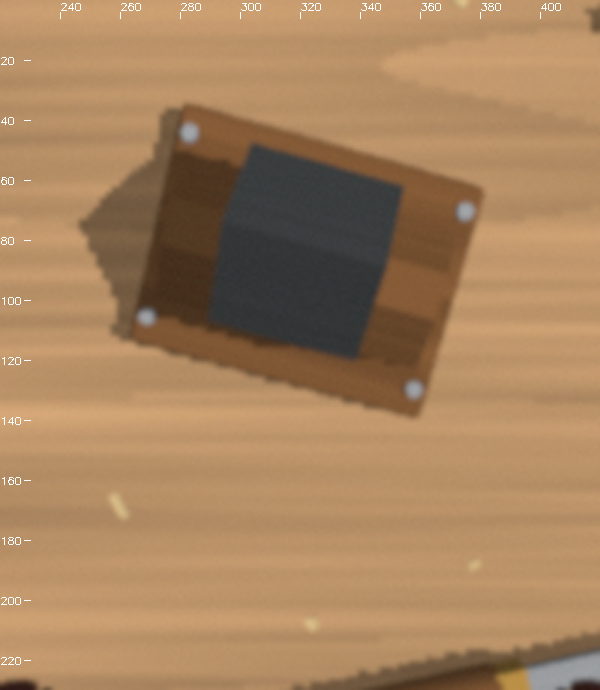

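View pics/s3.png

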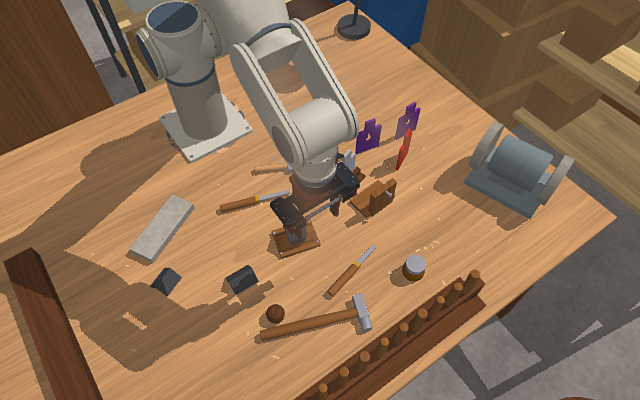

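Three are nested and straight, with the stack middle at about (311,84); angles 4 and 5 have not moved. Angle 4 next.

Run:
```python
from pp import *
print("placed",fit([load("v3")],RX,RY,RYAW,.05,z0=.0194+.0226).round(4))
im,c,f,g=look(4,"l4")
if abs(f[3]-.055)<.004 and np.hypot(g[0]-GUESS[4][0],g[1]-GUESS[4][1])<.006:
    w=pick(4,g[0],g[1],amod(g[2],-1.1))
    if abs(w-58)<1.5: place(3,RYAW-np.pi)
```

```text
placed [0.5024 0.0022 1.2907 0.0479 0.0454]
look 4 [ 0.4149 -0.3328 -1.1194  0.0551  0.0633] [ 0.4144 -0.333  -1.112   0.055   0.065 ]
grip mm 57.76624214603102 [-0.7  1.   2.7]
held 57.794156642837685 [-1.29 -1.08 -2.64]
touch True dz mm 1.1983545584983295 [ 0.6  0.8 -1.6]
t 42.2
```

Run:
```python
from pp import *
go([RX+.1,RY,.22],np.pi/2); wait(.15); im,c=snap("wrist","v4"); crop(im,220,0,420,230,3,"v4c")
print("placed",fit([(im,c)],RX,RY,RYAW,.058,z0=.0194+.0339).round(4))
im,c,f,g=look(5,"l5")
```

```text
placed [0.5023 0.0021 1.308  0.0559 0.0404]
look 5 [ 0.5221 -0.1742  1.5428  0.0634  0.0669] [ 0.5221 -0.1742  1.5428  0.063   0.0665]
```

View pics/v4c.png

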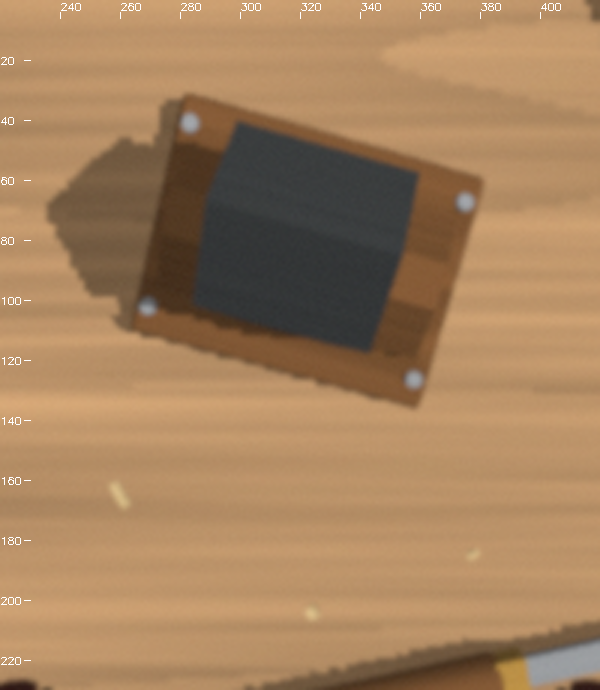

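The fourth is nested and aligned, with its middle at about (315,80). Angle 5 next.

Run:
```python
from pp import *
w=pick(5,.5221,-.1742,1.543)
if abs(w-66)<1.5: place(4,RYAW)
go([RX+.1,RY,.24],np.pi/2); wait(.15); im,c=snap("wrist","v5"); crop(im,220,0,420,230,3,"v5c")
print("placed",fit([(im,c)],RX,RY,RYAW,.066,z0=.0194+.0452).round(4))
# look at template and board closer
go([.52,.225,.24],np.pi/2); wait(.15); im,c=snap("wrist","t5"); crop(im,200,0,460,240,3,"t5c")
go([.66,.25,.22],np.pi/2); wait(.15); im,c=snap("wrist","b5"); crop(im,220,0,420,220,3.6,"b5c"); 
print(get_time())
```

```text
grip mm 65.58916812082848 [-0.7 -0.3  3.9]
held 65.8291436332419 [ 0.07  0.32 -2.21]
touch True dz mm 0.6944036808950865 [ 0.7 -0.9  3.1]
t 51.8083
placed [0.5026 0.0023 1.3019 0.0643 0.0375]
54.575
```

View pics/v5c.png

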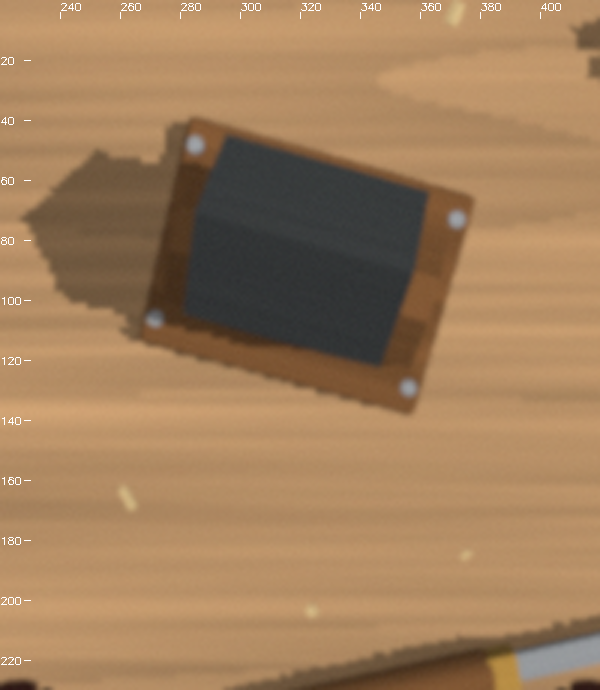

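View pics/t5c.png

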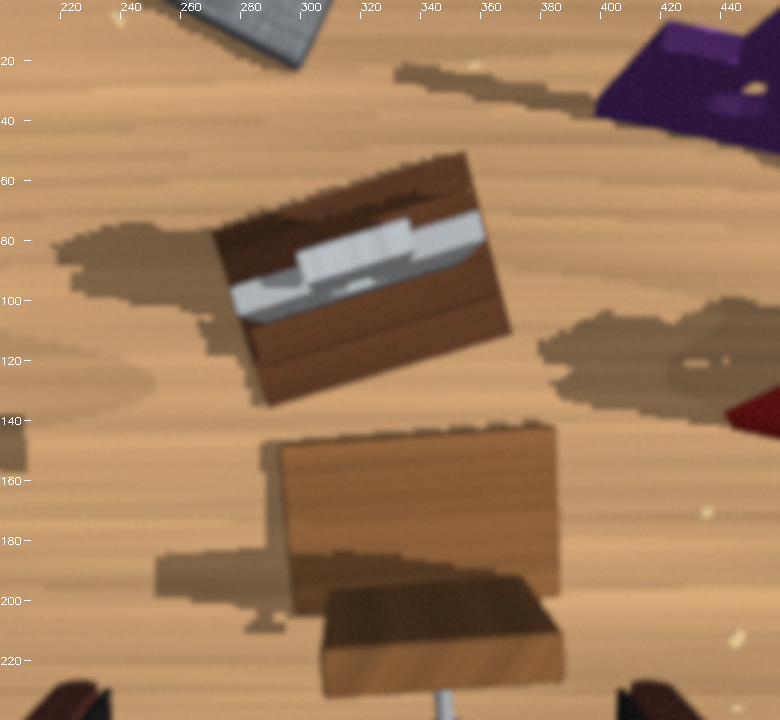

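View pics/b5c.png

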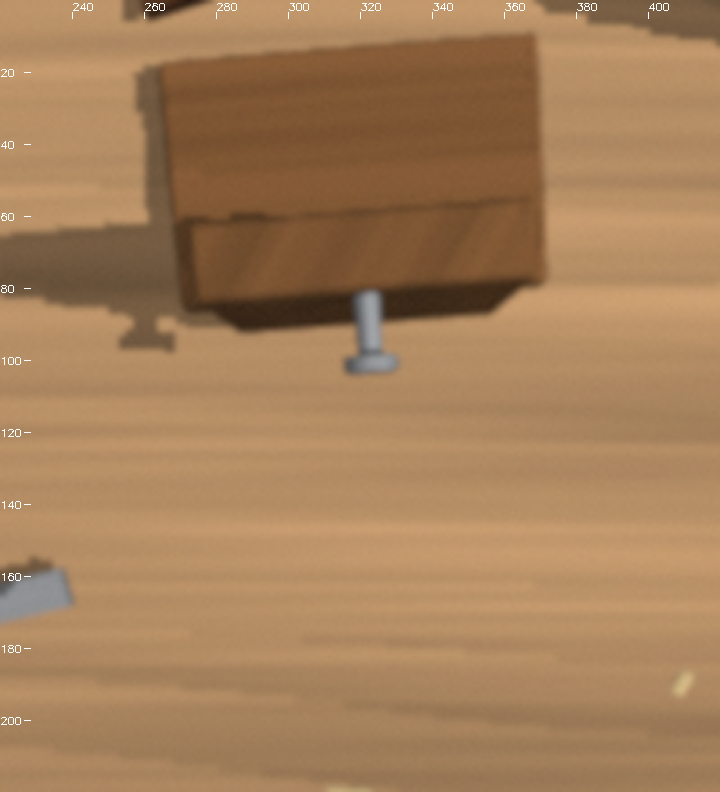

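```bash
python3 - <<'E'
from h import *
def un(l,x0,y0,s): return (np.array(l,float)+.5)/s-.5+[x0,y0]
_,t5=load("t5");_,b5=load("b5");sc=camT("scene")
t=onz(t5,un([[297,253],[410,219],[413,249],[305,285]],200,0,3),.133)
d=(t[1]-t[0]+t[2]-t[3])[:2];print("tab",t.mean(0).round(4),np.arctan2(d[1],d[0]),np.hypot(*d)/2)
t=onz(t5,un([[230,289],[478,210],[486,241],[241,319]],200,0,3),.098)
d=(t[1]-t[0]+t[2]-t[3])[:2];print("plate",t.mean(0).round(4),np.arctan2(d[1],d[0]),np.hypot(*d)/2)
g=onz(b5,un([[162,64],[533,35],[544,278],[186,305]],220,0,3.6),.096)
g2=onz(b5,un([[191,222],[540,197],[544,278],[188,305]],220,0,3.6),.096)
for a,b in ((0,1),(3,2)):
    e=(g2[b]-g2[a])[:2];print("edge",np.arctan2(e[1],e[0]),np.hypot(*e),((g2[a]+g2[b])/2).round(4))
print("screw",onz(b5,un([[369,292],[371,348],[372,363]],220,0,3.6),.088).round(4))
E
python3 - <<'E'
from h import *
im=cv2.imread("pics/scene0.png"); crop(im,345,170,405,220,12,"sb"); crop(im,325,140,370,200,10,"st")
E
```

```text
tab [0.4299 0.2216 0.133 ] 1.8641082189435416 0.02989802441560045
plate [0.4302 0.2219 0.098 ] 1.8662592745756261 0.07569494680668983
edge 1.639108962829589 0.07930623149333978 [0.546  0.2495 0.096 ]
edge 1.643790891950541 0.08198117366174225 [0.5639 0.2497 0.096 ]
screw [[0.5633 0.2505 0.088 ]
 [0.576  0.251  0.088 ]
 [0.5795 0.2512 0.088 ]]
```

View pics/sb.png

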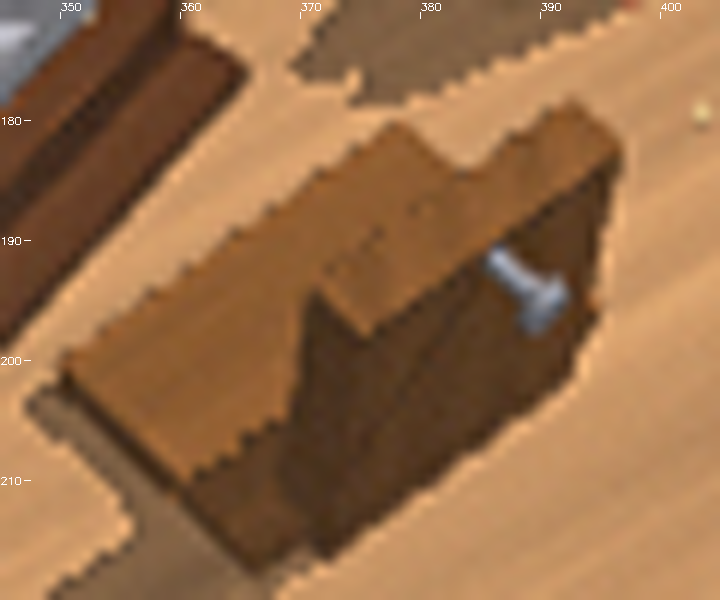

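Nest of five: the top piece is centred between the four screws, with its middle at about (314,84). The screw is at (323,91) in b5 and the tab is at (318,84) in t5. Now I grip the template.

Run:
```python
from pp import *
tx,ty,a=.4300,.2217,.295
go([tx,ty,.19],a); print(get_joint_pos().round(2))
command_gripper(.6); movel([tx,ty,.100],v=.1); command_gripper(0.0)
print(get_grip_width()*88,get_ft_force().round(2),get_ft_torque().round(3),get_tcp_pos())
movel([tx,ty,.225],v=.1); print(get_grip_width()*88,get_ft_force().round(2))
nx,ny=np.cos(.071),np.sin(.071)
sx,sy=.5705,.2504
p=[sx+.045*nx,sy+.045*ny,.225]
go(p,.071); wait(.2)
im,_=snap("scene","s6"); crop(im,330,60,480,230,3.5,"s6c"); im,_=snap("side","d6"); crop(im,250,90,410,230,4,"d6c"); print(get_time())
```

```text
[ 0.45  0.26  1.96 -0.    0.92  0.16]
7.87521375577516 [-1.06  0.07  1.77] [-0.051  0.26  -0.097] [0.42984275 0.22165366 0.10001484]
7.646256875105784 [-0.38  0.53 -1.53]
60.825
```

View pics/s6c.png

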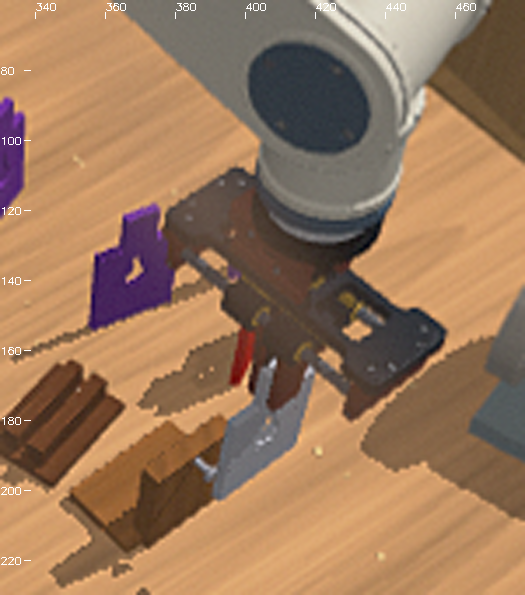

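View pics/d6c.png

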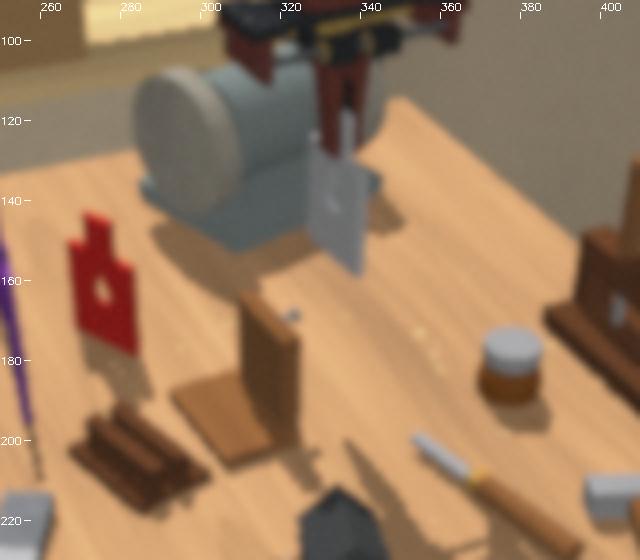

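Run:
```python
from pp import *
p=get_tcp_pos(); movel([p[0],p[1],.130],v=.12); wait(.2)
im,c=snap("scene","s7"); crop(im,370,140,440,220,8,"s7c")
p=get_tcp_pos(); t=np.array([-np.sin(.071),np.cos(.071),0])
K=p+[0,0,-.042]; n=np.array([np.cos(.071),np.sin(.071),0])*.004
print("pred keyhole far face px",proj(c,K+n),"bottom corners far",proj(c,np.array([K+n+t*.038*s-[0,0,.050] for s in (-1,1)])),proj(c,np.array([K+n+t*.038*s+[0,0,.040] for s in (-1,1)])))
print("screw head face px",proj(c,[[.5705+.011,.2512,.088]]))
print(get_tcp_pos())
```

```text
pred keyhole far face px [[401.3681729  204.54791498]] bottom corners far [[388.40680189 222.69533221]
 [408.99850137 207.04565058]] [[392.53647132 204.03891913]
 [414.34021759 187.79827692]]
screw head face px [[390.95016801 195.38916906]]
[0.61505516 0.25383487 0.1308046 ]
```

View pics/s7c.png

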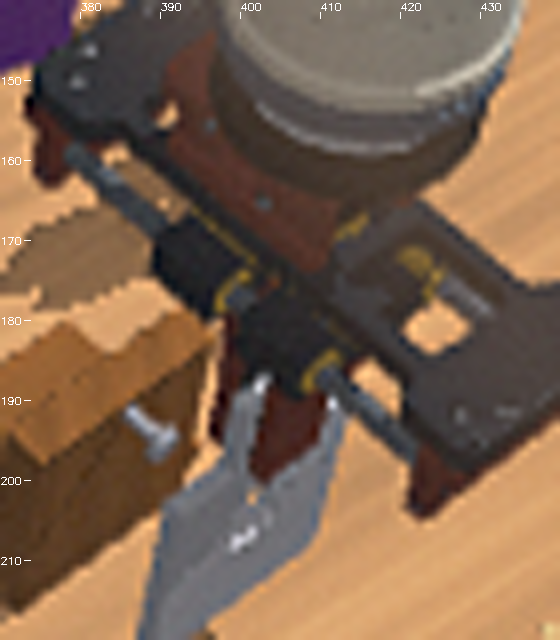

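Run:
```python
from pp import *
n=np.array([np.cos(.071),np.sin(.071)]); s=np.array([.5705,.2504])
movel([*(s+.02*n),.1295],v=.06); wait(.2)
f0=get_ft_force()
h=movel([*s,.1295],v=.03,until_force=4); print(h,get_tcp_pos(),(get_ft_force()-f0).round(2)); wait(.2)
print(get_tcp_pos(),(get_ft_force()-f0).round(2))
if not h:
    h=movel([*s,.104],v=.02,until_force=3); print(h,get_tcp_pos(),(get_ft_force()-f0).round(2),get_time())
```

```text
False [0.5706519  0.25047488 0.12961182] [ 0.03 -0.26  0.71]
[0.57066218 0.25040551 0.12948301] [ 0.13 -0.34 -0.07]
True [0.57043964 0.25034582 0.10673454] [ 0.64 -0.1   6.06] 64.825
```

Contact came at TCP z = 0.1067, where 0.107 was expected. I look before letting go.

Run:
```python
from pp import *
wait(.2); im,c=snap("scene","s8"); crop(im,360,140,430,220,6,"s8c"); im2,_=snap("side","d8"); crop(im2,270,100,360,210,5,"d8c")
a=cv2.imread("pics/s8c.png");b=cv2.imread("pics/d8c.png");b=cv2.resize(b,(int(b.shape[1]*a.shape[0]/b.shape[0]),a.shape[0]));cv2.imwrite("pics/j8.png",np.hstack([a,b])[:600,:800])
```

```text
(no output)
```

View pics/j8.png

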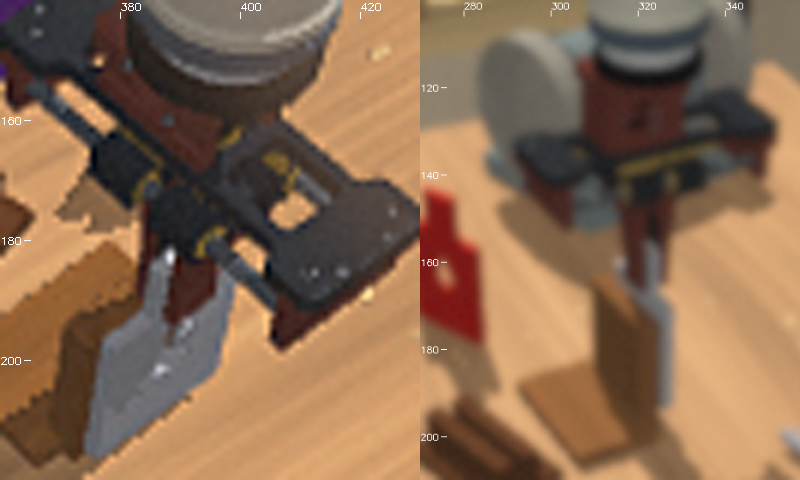

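The template lies flat along the far face, with the screw head showing at (385,202) over the slot. I release it and check.

Run:
```python
from pp import *
command_gripper(.5); wait(.2); p=get_tcp_pos(); movel([p[0],p[1],.25],v=.15)
go([.66,.25,.26],np.pi/2); wait(.3); im,c=snap("wrist","b9"); crop(im,220,0,420,220,3.6,"b9c")
go([.45,.42,.3],np.pi/2); wait(.3); im,c=snap("scene","s9"); crop(im,340,130,430,230,6,"s9c"); snap("side","d9")
print(get_time())
```

```text
70.3583
```

View pics/b9c.png

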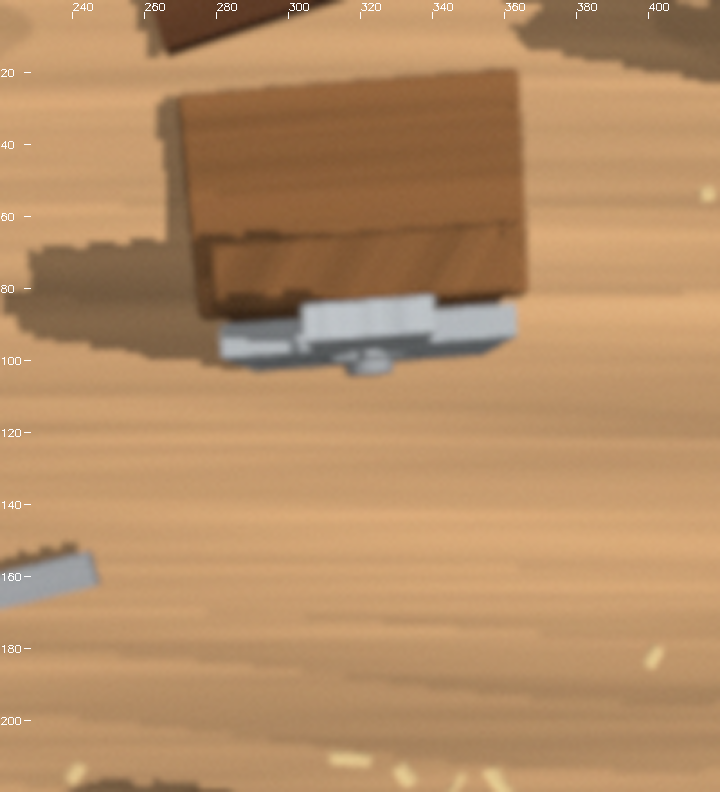

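View pics/s9c.png

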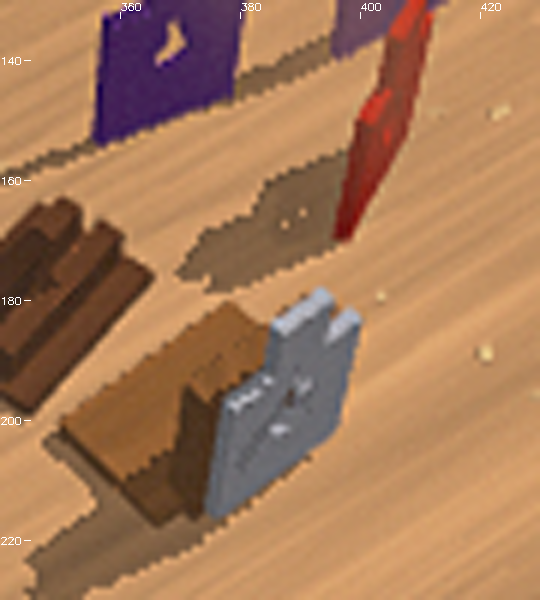

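View pics/s9.png

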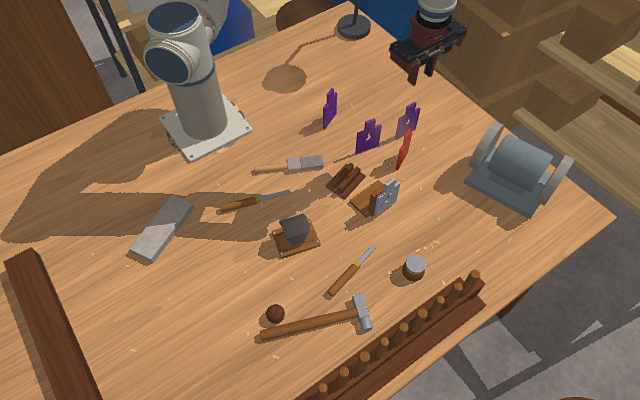

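View pics/d9.png

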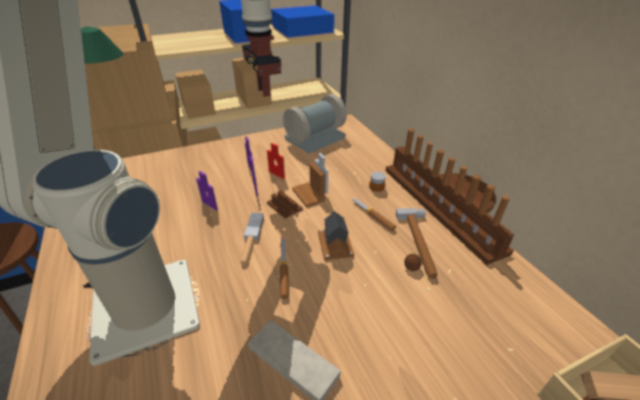

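The template hangs flat with the head low in view and its edges parallel to the board. The nest sits on the ridge and everything else is in place. I check the nest once more, end-on.

Run:
```python
from pp import *
u=np.array([np.cos(RYAW),np.sin(RYAW),0])
go([.45,0.1,.35],np.pi/2)
ok=False
for tilt in (55,45,35):
    for sg in (-1,1):
        if ok: break
        th=np.radians(tilt); z=sg*-u*np.sin(th)*-1+np.array([0,0,-np.cos(th)])
        # camera sits on tool -y side; want it above => y has down comp
        x=np.cross(z,[0,0,1.]);x/=np.linalg.norm(x)
        for xs in (1,-1):
            M=np.stack([x*xs,np.cross(z,x*xs),z],1)
            p=np.array([RX,RY,.05])-z*.13+np.array([0,0,.06])
            if inverse_kinematics(p,R2q(M)) is None: continue
            try: move_pose(p,R2q(M)); ok=True; print(tilt,sg,xs); break
            except MotionError as e: print(e)
wait(.3); im,c=snap("wrist","e1"); print(proj(c,[[RX,RY,.06]]),get_time())
im,_=snap("scene","e2"); crop(im,255,200,335,265,9,"e2c")
```

```text
55 -1 1
[[322.67556888 225.66545716]] 72.8083
```

View pics/e1.png

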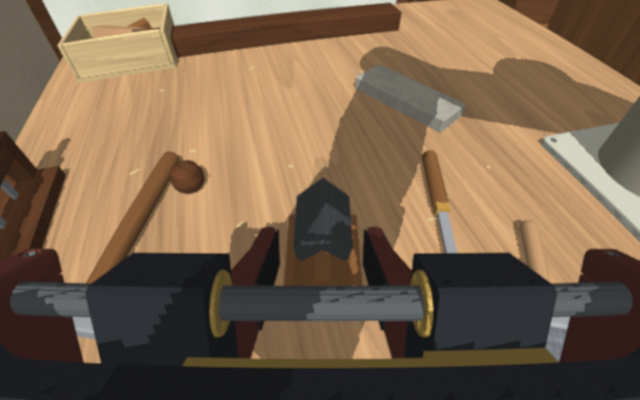

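Run:
```python
from pp import *
im,_=load("e1"); crop(im,270,165,380,290,6,"e1c")
im=cv2.imread("pics/s9.png"); crop(im,260,200,335,262,9,"e3c")
```

```text
(no output)
```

View pics/e1c.png

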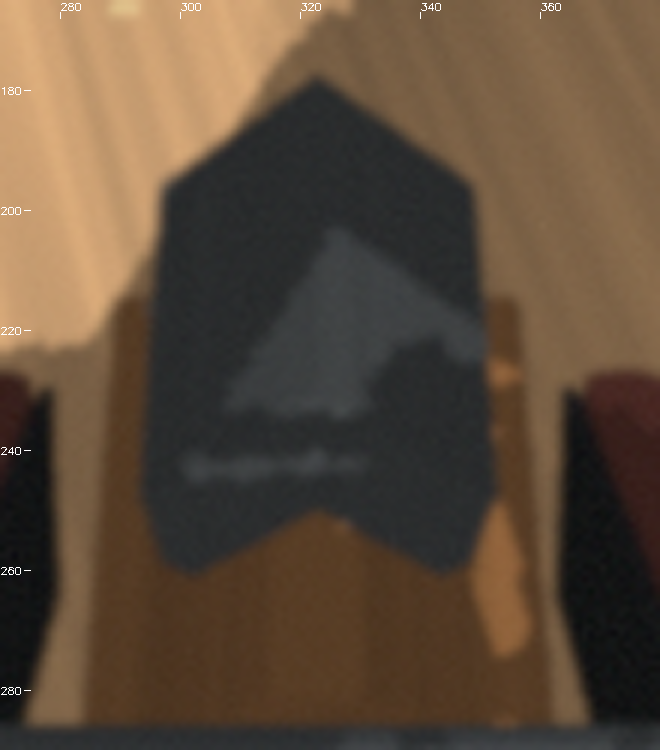

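View pics/e3c.png

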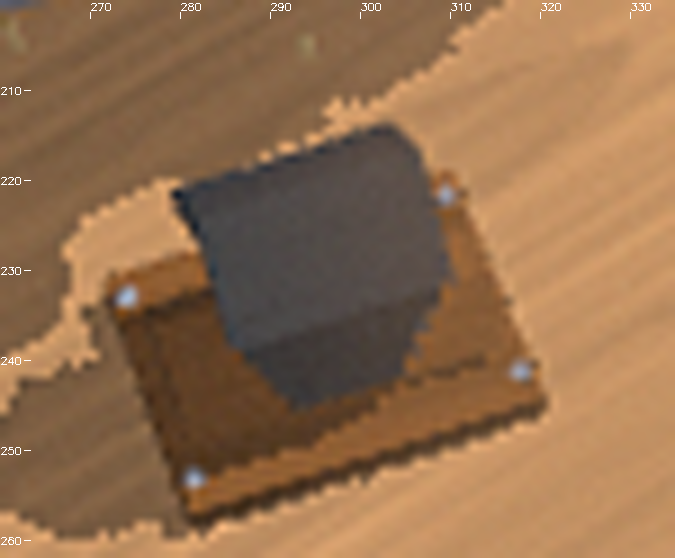

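The nest is symmetric seen end-on (crest at (322,178), legs level), with no gaps visible. I withdraw and hand in.

Run:
```python
from pp import *
p=get_tcp_pos(); movel([p[0],p[1],p[2]+.12],v=.2); wait(.3); snap("side","z"); im,c=snap("scene","zs")
print(get_time()); job_done()
```

```text
74.0167
the job is handed in; nothing more can be done
```

View pics/z.png

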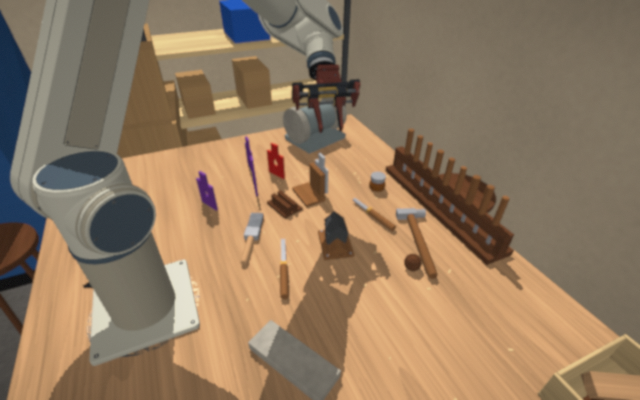

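I nested all five angle-irons crest up on the middle of the ridge, 34 mm at the bottom up to 66 mm on top, and hung the aluminium template on the screw. The job was handed in at 74 s; I got no verdict back.

**Nest:**
- I checked the 34, 50, 58 and 66 mm pieces from the wrist camera after placing. Each fitted within about 0.6 mm and 0.02 rad of the measured ridge centre; the 42 mm one was not fitted on its own.
- Four pieces touched down within 0.7 mm of the expected height. The 58 mm piece made contact 1.2 mm high, but it looked seated afterwards, and the end-on view of the finished stack was symmetric with no visible gaps.
- The image fits read every offcut 2–3 mm short. The gripper widths matched the nominal lengths, so I took this as an edge effect in the images.

**Template:** contact with the screw came at 0.1067 m tool height, where 0.107 m was expected for the top of the slot. After release it hung flat against the board.

The other tools, the carving and the look-alike templates appear unmoved in the last pictures. I saw no offcut knocked aside.

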